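Gauge a spacer bar and put it away by thickness

TASK

Open the case's lid right back until it rests on its stop. Then take the spacer bar that lies between the step gauge and the case, feed it flat along the gauge's plate, end first, until it stops and presses firmly against the coloured step that it cannot pass, and lay it in the case's slot of that same colour, down flat on its floor. Leave the lid open, and leave the other two bars and everything else on the table as they are.

Things in the scene. Friction and masses are not known exactly. Their poses are not given: they have to be found in the camera images.
- bar_q_mid (a point): one of three look-alike spacer bars (pale wood, dark ends), 190 mm long (x), 38 wide (y), lying flat, 0.15 kg; 26, 32 or 38 mm thick, one of each; which is not told: feel it. Point: mid-length, mid-width, 15 mm above the underside whatever the thickness. One bar starts between gauge and case (within 0.15 m of y = 0): handle that one; the other two lie far out at the sides
- bar_p_mid (a point): one of three look-alike spacer bars (pale wood, dark ends), 190 mm long (x), 38 wide (y), lying flat, 0.15 kg; 26, 32 or 38 mm thick, one of each; which is not told: feel it. Point: mid-length, mid-width, 15 mm above the underside whatever the thickness. One bar starts between gauge and case (within 0.15 m of y = 0): handle that one; the other two lie far out at the sides
- bar_r_mid (a point): one of three look-alike spacer bars (pale wood, dark ends), 190 mm long (x), 38 wide (y), lying flat, 0.15 kg; 26, 32 or 38 mm thick, one of each; which is not told: feel it. Point: mid-length, mid-width, 15 mm above the underside whatever the thickness. One bar starts between gauge and case (within 0.15 m of y = 0): handle that one; the other two lie far out at the sides
- bar_q: the wooden spacer bar of point bar_q_mid; origin at the centre of its underside, axes as there
- bar_p: the wooden spacer bar of point bar_p_mid; origin at the centre of its underside, axes as there
- bar_r: the wooden spacer bar of point bar_r_mid; origin at the centre of its underside, axes as there
- gauge: fixed step gauge. Plate 90 mm wide (y), 10 thick, x -100 to 65 mm; overhanging steps on its +x part, open at the sides. Origin on the table below the red face. Feed a bar along the plate in gauge +x: gap 35 mm under red, 29 under yellow, then the blue wall. A 38 mm bar stops at red, 32 at yellow, 26 at blue, if not over 2 mm above the plate
- step_red: first step of the gauge, red: face (towards gauge -x) at gauge x = 0, underside 35 mm above the plate, top 70 mm above the table. Origin and axes as the gauge's
- step_yellow: second step, yellow: face at gauge x = 22 mm, underside 29 mm above the plate, top 80 mm above the table. Origin and axes as the gauge's
- step_blue: end wall, blue: face at gauge x = 44 mm, reaches down to the plate, top 90 mm above the table. Origin and axes as the gauge's
- slot_red_floor (a point): centre of the red slot's floor, 13 mm above the table. Inside 200 x 44 mm (x, y); ribs round it 7 mm high. Slots lie 55 mm apart along the case's y, in varying order. Two key studs 6 mm high on the floor enter blind pockets (5 mm play) under the bar of the thickness that stops at this colour; any other bar stands 6 mm high on them
- slot_yellow_floor (a point): centre of the yellow slot's floor, 13 mm above the table. Inside 200 x 44 mm (x, y); ribs round it 7 mm high. Slots lie 55 mm apart along the case's y, in varying order. Two key studs 6 mm high on the floor enter blind pockets (5 mm play) under the bar of the thickness that stops at this colour; any other bar stands 6 mm high on them
- slot_blue_floor (a point): centre of the blue slot's floor, 13 mm above the table. Inside 200 x 44 mm (x, y); ribs round it 7 mm high. Slots lie 55 mm apart along the case's y, in varying order. Two key studs 6 mm high on the floor enter blind pockets (5 mm play) under the bar of the thickness that stops at this colour; any other bar stands 6 mm high on them
- case: fixed wooden case 226 x 226 mm, walls 8 mm thick and 62 mm high, hinge on its +x side; origin under its centre. Holds the three coloured slots, hidden while the lid is shut
- lid (a joint): opening angle of the case's lid (226 x 226 x 8 mm, 0.3 kg): 0 shut, 1.9 rad leaning back on its stop. Falls shut below about 1.5 rad, falls open beyond about 1.6. Open, its edge reaches 280 mm above the table
- lid_handle (a point): grip point on the axis of the lid's round black knob (head 28 mm across, 27 to 43 mm out of the lid's upper face, on a thinner stem), at mid-width, 196 mm from the hinge line; the point is 35 mm out of the upper face, 43 mm from the lid's underside plane, which holds the hinge line
- lid_hinge (a point): point on the lid's hinge line, mid-width of the case, which runs along the case's y; the lid opens upward and away to the case's +x
- tower: standing two-tone wood block, 50 x 50 x 165 mm, origin under its centre; leave alone
- glue: yellow glue bottle, 56 mm across, 160 mm tall, stands beside the gauge, origin under its centre; leave alone
- offcut: pale wood offcut, 80 x 45 x 35 mm, beside the gauge, origin under its centre; leave alone
- sander: sanding block, 70 x 110 x 42 mm, behind the case, origin under its centre; leave alone
- tape: blue roll of tape, 90 mm across, 25 mm tall, origin under its centre; leave alone
- pencils: black pencil cup, 70 mm across, about 130 mm tall with its pencils, origin under its centre; leave alone
- wax: amber jar with a steel lid, 68 mm across, 60 mm tall, origin under its centre; leave alone

How it is judged (in metres and radians):
On the way, in this order (a step that is already met when the one before it is completed fails the run):
1. the lid leans back on its stop (more than 1.8 rad) (value of joint lid above 1.8 rad), for 0.2 s.
2. a bar, flat on the gauge's plate (within 2.5 mm, 35 mm off-centre, 0.15 rad), presses with over 0.5 N on the step that it cannot pass ((((contact force between bar_q and step_red above 0.5 N or contact force between bar_q and step_yellow above 0.5 N or contact force between bar_q and step_blue above 0.5 N) and angle between the x axis of bar_q_mid and the x axis of gauge, either way round below 0.15 rad and z of bar_q_mid in the frame of gauge between 0.0225 and 0.0275 m and y of bar_q_mid in the frame of gauge between -0.035 and 0.035 m) or ((contact force between bar_p and step_red above 0.5 N or contact force between bar_p and step_yellow above 0.5 N or contact force between bar_p and step_blue above 0.5 N) and angle between the x axis of bar_p_mid and the x axis of gauge, either way round below 0.15 rad and z of bar_p_mid in the frame of gauge between 0.0225 and 0.0275 m and y of bar_p_mid in the frame of gauge between -0.035 and 0.035 m) or ((contact force between bar_r and step_red above 0.5 N or contact force between bar_r and step_yellow above 0.5 N or contact force between bar_r and step_blue above 0.5 N) and angle between the x axis of bar_r_mid and the x axis of gauge, either way round below 0.15 rad and z of bar_r_mid in the frame of gauge between 0.0225 and 0.0275 m and y of bar_r_mid in the frame of gauge between -0.035 and 0.035 m))), for 0.03 s.
At the end, for the whole second after the job is handed in: The bar from between gauge and case lies at rest, flat on the floor of the slot of the colour that stopped it (38 mm red, 32 yellow, 26 blue), within 9 mm along, 6 mm across, 3 mm in height, 0.06 rad; lid beyond 1.8 rad; other bars and bystanders within 15 mm of their start (((((x of bar_q_mid in the frame of slot_red_floor between -0.009 and 0.009 m and y of bar_q_mid in the frame of slot_red_floor between -0.006 and 0.006 m and z of bar_q_mid in the frame of slot_red_floor between 0.012 and 0.018 m) or (x of bar_q_mid in the frame of slot_yellow_floor between -0.009 and 0.009 m and y of bar_q_mid in the frame of slot_yellow_floor between -0.006 and 0.006 m and z of bar_q_mid in the frame of slot_yellow_floor between 0.012 and 0.018 m) or (x of bar_q_mid in the frame of slot_blue_floor between -0.009 and 0.009 m and y of bar_q_mid in the frame of slot_blue_floor between -0.006 and 0.006 m and z of bar_q_mid in the frame of slot_blue_floor between 0.012 and 0.018 m)) and angle between the x axis of bar_q_mid and the x axis of case, either way round below 0.08 rad and angle between bar_q_mid's own z axis and vertical below 0.06 rad and linear speed of bar_q below 0.02 m/s and horizontal distance between bar_q_mid and case below 0.1 m and distance of each of bar_p_mid, bar_r_mid from where it was at the start of the episode below 0.015 m) or (((x of bar_p_mid in the frame of slot_red_floor between -0.009 and 0.009 m and y of bar_p_mid in the frame of slot_red_floor between -0.006 and 0.006 m and z of bar_p_mid in the frame of slot_red_floor between 0.012 and 0.018 m) or (x of bar_p_mid in the frame of slot_yellow_floor between -0.009 and 0.009 m and y of bar_p_mid in the frame of slot_yellow_floor between -0.006 and 0.006 m and z of bar_p_mid in the frame of slot_yellow_floor between 0.012 and 0.018 m) or (x of bar_p_mid in the frame of slot_blue_floor between -0.009 and 0.009 m and y of bar_p_mid in the frame of slot_blue_floor between -0.006 and 0.006 m and z of bar_p_mid in the frame of slot_blue_floor between 0.012 and 0.018 m)) and angle between the x axis of bar_p_mid and the x axis of case, either way round below 0.08 rad and angle between bar_p_mid's own z axis and vertical below 0.06 rad and linear speed of bar_p below 0.02 m/s and horizontal distance between bar_p_mid and case below 0.1 m and distance of each of bar_q_mid, bar_r_mid from where it was at the start of the episode below 0.015 m) or (((x of bar_r_mid in the frame of slot_red_floor between -0.009 and 0.009 m and y of bar_r_mid in the frame of slot_red_floor between -0.006 and 0.006 m and z of bar_r_mid in the frame of slot_red_floor between 0.012 and 0.018 m) or (x of bar_r_mid in the frame of slot_yellow_floor between -0.009 and 0.009 m and y of bar_r_mid in the frame of slot_yellow_floor between -0.006 and 0.006 m and z of bar_r_mid in the frame of slot_yellow_floor between 0.012 and 0.018 m) or (x of bar_r_mid in the frame of slot_blue_floor between -0.009 and 0.009 m and y of bar_r_mid in the frame of slot_blue_floor between -0.006 and 0.006 m and z of bar_r_mid in the frame of slot_blue_floor between 0.012 and 0.018 m)) and angle between the x axis of bar_r_mid and the x axis of case, either way round below 0.08 rad and angle between bar_r_mid's own z axis and vertical below 0.06 rad and linear speed of bar_r below 0.02 m/s and horizontal distance between bar_r_mid and case below 0.1 m and distance of each of bar_q_mid, bar_p_mid from where it was at the start of the episode below 0.015 m)) and value of joint lid above 1.8 rad and distance of each of tower, glue, offcut, sander, tape, pencils, wax from where it was at the start of the episode below 0.015 m); the robot touches nothing.
It fails at once if the wood tower, glue bottle or pencil cup is knocked over (angle between any of tower, glue, pencils's own z axis and vertical above 0.7 rad).
It also fails if it takes over 67 s, if anything falls off the work surface, if the arm or the gripper's body presses on something with over 40 N, if the wrist force passes 120 N, or if a joint passes its speed limit or range.

ROBOT

A 6-joint arm with a two-finger parallel gripper is mounted at the origin on the work surface. World frame = base frame: x ahead of the robot, y to its left, z up, the work surface at z = 0. Lengths are in mm, angles in rad, forces in N, time in s.
With the tool pointing down it reaches from about 300 to 775 mm from the base axis. Payload 14.6 kg.
Tool frame: the origin (TCP) lies between the finger pads; the fingertips stand 8 mm ahead of it and the grasp point (between the pads) lies 11 mm behind it; z points along the fingers, y is the direction in which the jaws open and shut (so a half turn about z gives the same grasp; the last joint's range is limited). The gripper opens to 94 mm and grips with 3 to 60 N. Pads are 16 mm wide; open, the fingers measure 119 mm over their backs; the gripper's body (75 mm by 177 mm) begins 78 mm behind the grasp point.
Start: joints at [-1.328, 0.3, 1.521, -0, 1.321, -0.067], TCP at [167.67, -523.809, 213.446] pointing down, gripper open.
Joint ranges: [-3.03, 3.03], [-0.79, 2.21], [0.23, 2.52], [-1.04, 4.18], [0, 3.07], [-2.55, 2.55]. Speed limits (rad/s): [2.22, 2.22, 2.57, 3.14, 3.14, 3.14].

INTERFACE

Orientations are given as [roll, pitch, yaw] about the fixed x, y, z axes, in that order (R = Rz(yaw) Ry(pitch) Rx(roll)).
In Python, from cell import manip gives the robot as it stands. The module is installed in compiled form; this text tells all that it offers.
- The arm moves only by the tool send_rows, never from a script. Its argument "series" is a list that holds one entry, the list of rows, each a list of 5 numbers: the opening, from 0 (shut) to 1 (fully open), then the shift along the tool's x, y, z in mm, then the turn about the tool's z in degrees. In form: [[[gripper, dx, dy, dz, roll], ...]]. A call has 1 to 10 rows; each row is the pose to reach, as a shift and turn from the pose commanded when the call began, along the tool's axes at that moment; what a row does not reach only later rows make up. A row lasts 1/10 s, in which the tool goes at most 50 mm and 8.59 degrees, less where a joint would pass 70% of its speed; a pose out of reach is approached as far as the arm can. A call with a gripper value outside its range is refused whole. The fingers move at their own pace and stop on an object; "newtons" is the grip in N (left out, the last holds). Time passes only in rows, so rows that repeat a pose let the fingers close. It gives the time, the measured TCP pose, the force and the opening at its end, in the units of the state.
- manip.read_state(): the state, without advancing time (a new reading comes with each control period).
- manip.camera(name): name is "scene" or "top" or "wrist"; returns a dict with "img" (400x640x3 uint8, red, green, blue), "vfov" (degrees; the focal length in pixels is half the picture's height over the tangent of half this angle, whatever the lens; pixels are square), "cx", "cy" (the principal point, pixels), "pose" (4x4, takes a point from camera to world coordinates); the wrist camera has in their place "T_tool_cam" (4x4, takes a point from camera to tool coordinates, whose origin is the TCP and whose axes are the flange's). Camera axes: x right, y down, z forward; pixel columns grow to the right and rows downward; lengths in mm; the calibration is good to about 2 mm. The wrist camera is an equidistant fisheye: a pixel r from the principal point sees the ray r / f radians off the axis. A picture is of the moment at which its call begins: read the wrist's pose just before it. There is no depth.
- manip.sign_off(): hands the job in, once; it reports no verdict.
Trained networks look in a picture, given as the dict that the camera call returned (one of the last four; its "shot" number tells which), for a name from the list of things; names that differ only in an ending like _2 or _b are one class to them, and where a whole thing is asked for, a point or a joint stands for the part that bears it (a point fixed in the world has none). Each returns a list of dicts, best first, with "conf" (0 to 1); they miss things now and then, are a little off and sometimes report something else, mostly with a low value. They report only what shows in the picture. A call takes as long as a camera call.
- manip.find_in(target, picture): "rect" ([left, top, width, height] in pixels, round what is visible of it).
- manip.silhouettes(target, picture): "pixels" (400x640 bool, what is visible of it) and "rect" ([left, top, width, height] in pixels, round what is visible of it).
The state is a dict: "clock": time; "joints": joint angles; "qd": joint speeds; "effort": joint torques, N m; "eef_pos": TCP position; "eef_rot": TCP orientation; "wrist_force": force on the tool from outside, world axes, zero at the start; "moment": the same for the moment, N m; "finger_gap": finger opening in mm.
Only numpy, scipy, OpenCV 4.12 (cv2) and the standard library are available. Lean on these libraries where they do the work, as an engineer would, in place of code of your own. Each camera call takes 0.05 s, during which the arm holds its last target. There are 200 camera calls.

## Working session

There is one attempt and no reset: what is moved stays moved. The work goes in short steps, Python scripts to look and compute and a tool call to move; the robot and the scene stay as the last step left them, time stands still between calls to the robot, and variables do not carry over. Pictures are saved under pics/ and viewed, about 8 in all and at most 12, crops included, and the job is handed in when it is done.

Besides the shell and the picture viewer there is one more tool, called after "Request:" in YAML: its name, and indented under it one key for each argument. send_rows: Moves the arm, as the interface text tells. Its arguments: {"type":"object","properties":{"series":{"type":"array"},"newtons":{"type":"number"}},"required":["series"]}

```bash
mkdir -p pics
cat > h.py <<'E'
import numpy as np, cv2, json
from cell import manip
from scipy.spatial.transform import Rotation as R
def save(c,n): cv2.imwrite('pics/'+n,c['img'][:,:,::-1])
def toolT(s):
    T=np.eye(4);T[:3,:3]=R.from_euler('xyz',s['eef_rot']).as_matrix();T[:3,3]=s['eef_pos'];return T
def ray(c,u,v,T=None):
    f=200/np.tan(np.radians(c['vfov']/2));x=(u-c['cx']);y=(v-c['cy'])
    if 'pose' in c: d=np.array([x/f,y/f,1.]);P=c['pose']
    else:
        r=np.hypot(x,y)+1e-9;a=r/f;d=np.array([x/r*np.sin(a),y/r*np.sin(a),np.cos(a)]);P=T@c['T_tool_cam']
    return P[:3,3],P[:3,:3]@d
def onz(c,u,v,z,T=None):
    o,d=ray(c,u,v,T);return (o+d*(z-o[2])/d[2])
def proj(c,p,T=None):
    P=c['pose'] if 'pose' in c else T@c['T_tool_cam']
    q=np.linalg.inv(P)@np.r_[p,1];f=200/np.tan(np.radians(c['vfov']/2))
    if 'pose' in c: return q[0]/q[2]*f+c['cx'],q[1]/q[2]*f+c['cy']
    a=np.arctan2(np.hypot(q[0],q[1]),q[2]);h=np.hypot(q[0],q[1])+1e-9
    return q[0]/h*a*f+c['cx'],q[1]/h*a*f+c['cy']
E
python3 - <<'E'
from h import *
s=manip.read_state();print({k:np.round(v,3) for k,v in s.items()})
c=manip.camera('top');save(c,'top0.png');print(c['vfov'],c['cx'],c['cy'],c['pose'].round(3).tolist())
for n,z in [('bar_q',30),('gauge',0),('step_red',70),('step_yellow',80),('step_blue',90),('case',62),('lid',70),('lid_handle',105),('tower',165),('glue',160),('offcut',35),('sander',42),('tape',25),('pencils',100),('wax',60)]:
    for d in manip.silhouettes(n,c)[:3]:
        if d['conf']<.3: continue
        m=d['pixels'].astype(np.uint8);cn=max(cv2.findContours(m,0,2)[0],key=cv2.contourArea)
        b=cv2.boxPoints(cv2.minAreaRect(cn))
        w=np.array([onz(c,u,v,z)[:2] for u,v in b])
        print(n,round(d['conf'],2),d['rect'],'ctr',w.mean(0).round(),'edges',(w[1]-w[0]).round(),(w[2]-w[1]).round())
c=manip.camera('scene');save(c,'scene0.png');print(c['vfov'],c['pose'].round(2).tolist())
E
```

```text
{'clock': np.float64(0.0), 'joints': array([-1.328,  0.3  ,  1.522, -0.   ,  1.321, -0.067]), 'qd': array([-0.   , -0.001,  0.002, -0.002, -0.001,  0.002]), 'effort': array([ 1.0000e-03, -5.3180e+01, -3.5274e+01,  7.1000e-02,  2.4000e-02,
       -0.0000e+00]), 'eef_pos': array([ 167.603, -523.559,  212.857]), 'eef_rot': array([-3.14, -0.  ,  0.31]), 'wrist_force': array([-0.144, -0.345, -0.305]), 'moment': array([ 0.031, -0.024, -0.008]), 'finger_gap': np.float64(94.165)}
44.33596361120466 319.3604146446473 198.91457592794723 [[0.022, -0.976, 0.217, 297.605], [-1.0, -0.021, 0.009, 3.606], [-0.004, -0.217, -0.976, 1492.145], [0.0, 0.0, 0.0, 1.0]]
bar_q 0.73 [494.9, 186.2, 19.8, 64.1] ctr [ 582. -537.] edges [  3. -48.] [-189.    3.]
bar_q 0.69 [324.2, 214.0, 19.1, 62.3] ctr [487. -30.] edges [193.  -8.] [ -2. -39.]
bar_q 0.62 [123.7, 183.3, 41.4, 60.0] ctr [569. 544.] edges [176. -76.] [-25. -49.]
gauge 0.63 [404.6, 203.2, 51.6, 64.2] ctr [ 524. -323.] edges [181. -57.] [ -30. -104.]
step_red 0.58 [293.5, 158.2, 24.9, 28.4] ctr [703.  61.] edges [ 50. -45.] [-49. -50.]
step_red 0.53 [
[... 813 characters left out ...]
 22.5, 32.9] ctr [696. -73.] edges [ 89. -41.] [-31. -61.]
glue 0.91 [453.7, 206.6, 28.1, 28.7] ctr [ 546. -395.] edges [ 41. -79.] [-49. -22.]
offcut 0.77 [384.3, 212.4, 29.3, 31.1] ctr [ 542. -215.] edges [ 81. -27.] [-14. -45.]
sander 0.86 [194.8, 160.8, 40.3, 31.9] ctr [684. 343.] edges [  31. -110.] [-80. -24.]
tape 0.88 [419.2, 169.8, 34.1, 30.8] ctr [ 678. -344.] edges [ 67. -65.] [-61. -58.]
pencils 0.68 [320.3, 126.1, 24.0, 30.0] ctr [782. -19.] edges [  1. -63.] [-88.  -1.]
wax 0.79 [297.5, 156.7, 21.1, 25.8] ctr [705.  59.] edges [  1. -61.] [-69.  -2.]
48.85452167644821 [[-0.34, 0.49, -0.8, 1696.98], [0.94, 0.17, -0.3, 395.43], [-0.01, -0.86, -0.52, 815.98], [0.0, 0.0, 0.0, 1.0]]
```

Run:
```python
import cv2
a=cv2.imread('pics/top0.png')[110:290,110:530];cv2.imwrite('pics/v1.png',cv2.resize(a,(798,342),interpolation=cv2.INTER_CUBIC))
```

```text
(no output)
```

View pics/v1.png

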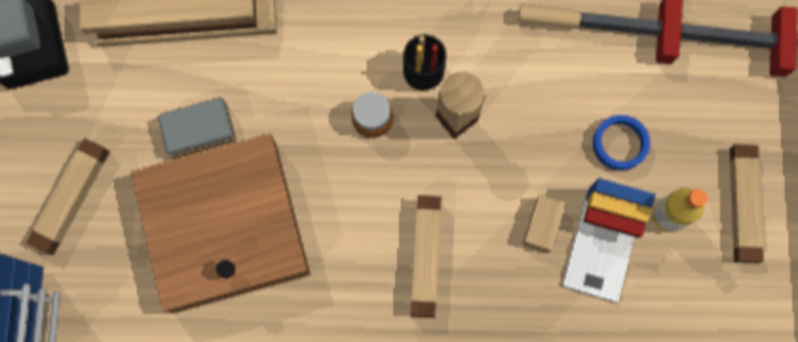

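View pics/scene0.png

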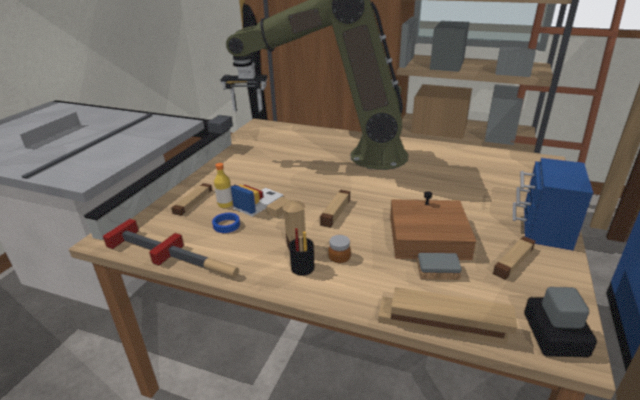

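The top view shows the case at left (yaw about +0.29) with the knob at view (226,269). The target bar is in the middle, around (426,256). The gauge is at right with the plate facing the robot, and glue and offcut stand on either side of it.

```bash
cat >> h.py <<'E'
def mv(p,yaw=None,s=None):
    "shift in tool axes (mm) + roll(deg) from measured pose to world target p"
    s=s or manip.read_state();T=toolT(s);d=T[:3,:3].T@(np.array(p)-T[:3,3]);r=0
    if yaw is not None:
        y0=np.arctan2(T[1,0],T[0,0]);r=-np.degrees((yaw-y0+np.pi)%(2*np.pi)-np.pi)
    return d.round(1),round(r,2)
E
python3 - <<'E'
from h import *
c=manip.camera('top')
V=lambda x,y,z:onz(c,110+x/1.9,110+y/1.9,z)[:2].round()
print('knob',V(226,269,105))
k=[V(x,y,70) for x,y in [(132,175),(272,135),(308,272),(170,310)]];print('case',np.mean(k,0),k)
print('bar ends',V(429,196,30),V(424,316,30))
print('plate near corners',V(564,288,10),V(620,300,10),'red top',V(591,208,70),V(646,221,70), V(643,234,70),V(586,221,70))
print('glue base',V(676,212,20),'cap',V(698,198,160),'offcut',V(545,222,35))
k=V(226,269,105);print(mv([*k,180],.29))
E
```

```text
knob [448. 269.]
case [524.75 288.25] [array([596., 431.]), array([665., 216.]), array([450., 150.]), array([388., 356.])]
bar ends [580. -34.] [390. -29.]
plate near corners [ 440. -250.] [ 423. -338.] red top [ 559. -284.] [ 540. -368.] [ 520. -362.] [ 538. -275.]
glue base [ 564. -429.] cap [ 560. -421.] offcut [ 541. -218.]
(array([ 508.7, -669.6,   33.5]), np.float64(1.13))
```

Request:
send_rows:
  series:
    - [[1, 509, -670, 0, 1], [1, 509, -670, 0, 1], [1, 509, -670, 0, 1], [1, 509, -670, 0, 1], [1, 509, -670, 0, 1], [1, 509, -670, 0, 1], [1, 509, -670, 0, 1], [1, 509, -670, 0, 1], [1, 509, -670, 0, 1], [1, 509, -670, 0, 1]]
  newtons: 40

```text
clock: 1.9
eef_pos: [334.5, -50.4, 213.9]
eef_rot: [3.141, -0.001, 0.292]
wrist_force: [1.6, -0.0, 0.3]
finger_gap: 94.1
```

Run:
```python
from h import *
print(mv([448,269,200],.29),manip.read_state()['joints'].round(2))
```

```text
(array([ 200.6, -273.3,   13.9]), np.float64(0.11)) [-0.26 -0.2   2.04 -0.    1.3   1.02]
```

Request:
send_rows:
  series:
    - [[1, 200, -273, 14, 0], [1, 200, -273, 14, 0], [1, 200, -273, 14, 0], [1, 200, -273, 14, 0], [1, 200, -273, 14, 0], [1, 200, -273, 14, 0], [1, 200, -273, 14, 0], [1, 200, -273, 14, 0], [1, 200, -273, 14, 0]]

```text
clock: 2.8
eef_pos: [446.9, 266.8, 198.9]
eef_rot: [3.141, 0.001, 0.294]
wrist_force: [-0.6, -0.2, -0.3]
finger_gap: 93.9
```

Run:
```python
from h import *
s=manip.read_state();T=toolT(s);c=manip.camera('wrist');save(c,'w1.png')
print(s['eef_pos'],s['eef_rot'],s['joints'].round(2),c['vfov'],c['T_tool_cam'].round(2).tolist())
for n in ['lid_handle','lid']:
  for d in manip.silhouettes(n,c)[:2]:
    print(n,round(d['conf'],2),d['rect'])
    m=d['pixels'].astype(np.uint8);cn=max(cv2.findContours(m,0,2)[0],key=cv2.contourArea);b=cv2.boxPoints(cv2.minAreaRect(cn))
    print([onz(c,u,v,70,T)[:2].round(1).tolist() for u,v in b])
print('proj knob head',proj(c,[448,269,113],T))
```

```text
[446.90881572 266.84351205 198.94725927] [3.14130749e+00 1.05667048e-03 2.93532317e-01] [ 0.47  0.25  1.62 -0.    1.27  1.75] 65.70646984690485 [[0.0, -0.96, -0.27, 79.55], [1.0, 0.0, -0.0, 0.3], [0.0, -0.27, 0.96, -171.68], [0.0, 0.0, 0.0, 1.0]]
lid_handle 0.9 [204.2, 0.2, 229.9, 221.8]
[[607.6, 437.6], [673.8, 216.9], [453.7, 142.6], [382.5, 377.3]]
lid 0.88 [204.3, 2.9, 230.0, 217.1]
[[607.4, 438.7], [673.8, 216.9], [453.7, 142.6], [382.1, 378.5]]
proj knob head (np.float64(317.883768180974), np.float64(203.10421639500612))
```

View pics/w1.png

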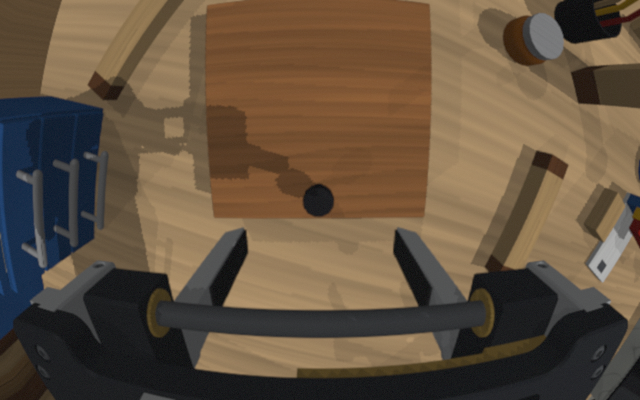

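The knob shows at (318,200), where it was projected, and the lid is square to the tool. I'll descend and grip it.

Request:
send_rows:
  series:
    - [[1, 3, -2, 50, 0], [1, 3, -2, 90, 0], [1, 3, -2, 105, 0], [0.5, 3, -2, 105, 0], [0, 3, -2, 105, 0], [0, 3, -2, 105, 0], [0, 3, -2, 105, 0], [0, 3, -2, 105, 0]]
  newtons: 35

```text
clock: 3.75
eef_pos: [449.8, 269.5, 95.3]
eef_rot: [-3.141, -0.001, 0.292]
wrist_force: [-0.2, -0.2, -0.1]
finger_gap: 57.4
```

Run:
```python
import numpy as np
for N,a0,a1 in [(10,0,.8),(10,.8,1.66)]:
  p=lambda t:np.array([-196*np.cos(t)+43*np.sin(t),196*np.sin(t)+43*np.cos(t)])
  print([(p(t)-p(a0)).round().tolist() for t in np.linspace(a0,a1,N+1)[1:]])
```

```text
[[4.0, 16.0], [9.0, 31.0], [16.0, 45.0], [23.0, 59.0], [32.0, 73.0], [42.0, 86.0], [53.0, 98.0], [64.0, 109.0], [77.0, 119.0], [90.0, 128.0]]
[[15.0, 8.0], [31.0, 16.0], [47.0, 21.0], [64.0, 26.0], [81.0, 29.0], [98.0, 30.0], [115.0, 30.0], [132.0, 28.0], [149.0, 25.0], [166.0, 21.0]]
```

Request:
send_rows:
  series:
    - [[0, 0, 0, 0, 0], [0, 0, 0, 0, 0], [0, 0, 0, 0, 0], [0, 0, 0, 0, 0], [0, 0, 0, 0, 0], [0, 0, 0, 0, 0]]

```text
clock: 4.35
eef_pos: [449.4, 269.6, 94.4]
eef_rot: [-3.141, 0.0, 0.292]
wrist_force: [0.1, 2.7, -0.1]
finger_gap: 27.0
```

Gripped: the gap is 27 mm and the head is 28 mm. Now the arc.

Request:
send_rows:
  series:
    - [[0, 4, 0, -16, 0], [0, 9, 0, -31, 0], [0, 16, 0, -45, 0], [0, 23, 0, -59, 0], [0, 32, 0, -73, 0], [0, 42, 0, -86, 0], [0, 53, 0, -98, 0], [0, 64, 0, -109, 0], [0, 77, 0, -119, 0], [0, 90, 0, -128, 0]]

```text
clock: 5.35
eef_pos: [535.6, 295.9, 222.5]
eef_rot: [-3.141, 0.001, 0.293]
wrist_force: [-0.6, 5.3, -6.5]
finger_gap: 26.5
```

Request:
send_rows:
  series:
    - [[0, 15, 0, -8, 0], [0, 31, 0, -16, 0], [0, 47, 0, -21, 0], [0, 64, 0, -26, 0], [0, 81, 0, -29, 0], [0, 98, 0, -30, 0], [0, 115, 0, -30, 0], [0, 132, 0, -28, 0], [0, 149, 0, -25, 0], [0, 166, 0, -21, 0]]

```text
clock: 6.35
eef_pos: [694.6, 344.6, 243.6]
eef_rot: [-3.14, -0.0, 0.294]
wrist_force: [-2.8, 6.9, 0.7]
finger_gap: 26.9
```

Request:
send_rows:
  series:
    - [[1, 0, 0, 0, 0], [1, 0, 0, 0, 0], [1, 0, 0, 0, 0], [1, 0, 0, 0, 0], [1, 0, 0, 0, 0], [1, 0, 0, -30, 0], [1, 0, 0, -60, 0], [1, -40, 0, -75, 0], [1, -90, 0, -80, 0], [1, -140, 0, -80, 0]]

```text
clock: 7.35
eef_pos: [589.4, 311.5, 323.1]
eef_rot: [-3.142, -0.001, 0.292]
wrist_force: [1.2, 0.7, 1.7]
finger_gap: 93.7
```

Run:
```python
from h import *
c=manip.camera('scene');save(c,'scene1.png')
# expected knob at 1.9 rad and lid edge
ex=np.array([.9577,.2879]);h=np.array([449,269.5])+196*ex;ey=np.array([-ex[1],ex[0]])
for th in (1.66,1.9):
    a=-226*np.cos(th);z=62+226*np.sin(th)
    print(th,[np.round(proj(c,[*(h+a*ex+k*ey),z])) for k in (-113,113)])
s=manip.read_state();print(s['eef_pos'],mv([487,-31,200],-.03))
```

```text
1.66 [array([402., 175.]), array([492., 176.])]
1.9 [array([404., 189.]), array([497., 190.])]
[582.42292289 309.60860646 321.31449972] (array([-188.9,  298.4,  123. ]), np.float64(18.51))
```

View pics/scene1.png

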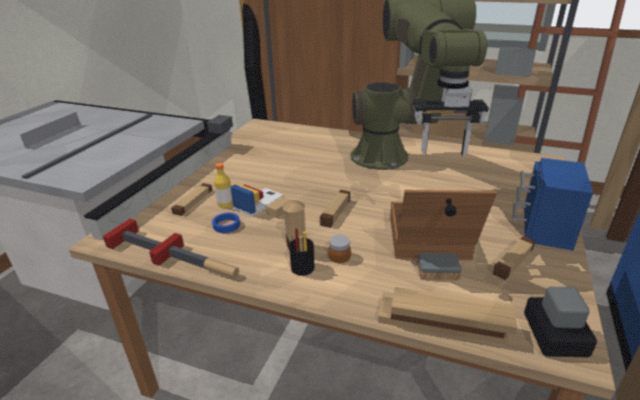

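Lid edge at row 190, matching the fully open prediction (row 189–190). Next, the slots from here, then the bar.

Run:
```python
from h import *
s=manip.read_state();T=toolT(s);c=manip.camera('wrist');save(c,'w2.png')
ex=np.array([.9577,.2879]);K=np.array([449,269.5])+83*ex;ey=np.array([-ex[1],ex[0]])
hsv=cv2.cvtColor(c['img'],cv2.COLOR_RGB2HSV)
im=c['img'].copy()
for k in (-55,0,55):
    for a in (-60,0,60):
        p=K+k*ey+a*ex;u,v=map(round,proj(c,[*p,13],T));print(k,a,(u,v),hsv[v,u] if 0<=v<400 and 0<=u<640 else None); cv2.circle(im,(u,v),2,(0,255,0),-1)
cv2.imwrite('pics/w2m.png',im[:,:,::-1])
```

```text
-55 -60 (353, 231) [100   5 150]
-55 0 (354, 196) [107 173 125]
-55 60 (355, 160) [110   6 136]
0 -60 (320, 231) [  2 210 136]
0 0 (320, 196) [  2 206 126]
0 60 (320, 159) [  2 203 127]
55 -60 (287, 231) [ 22 238 208]
55 0 (286, 196) [ 22 237 207]
55 60 (285, 160) [ 22 238 191]
```

View pics/w2m.png

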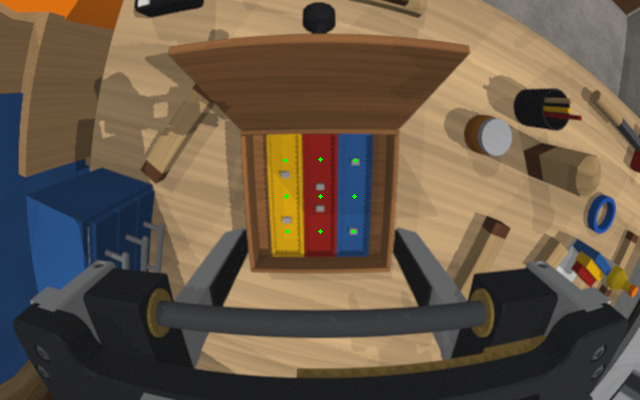

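Request:
send_rows:
  series:
    - [[1, -189, 298, 60, 18.5], [1, -189, 298, 60, 18.5], [1, -189, 298, 60, 18.5], [1, -189, 298, 60, 18.5], [1, -189, 298, 60, 18.5], [1, -189, 298, 60, 18.5], [1, -189, 298, 60, 18.5], [1, -189, 298, 60, 18.5], [1, -189, 298, 100, 18.5], [1, -189, 298, 123, 18.5]]

```text
clock: 8.45
eef_pos: [495.5, -28.0, 198.8]
eef_rot: [-3.142, -0.0, -0.032]
wrist_force: [0.2, 0.3, -0.7]
finger_gap: 94.4
```

Run:
```python
from h import *
s=manip.read_state();T=toolT(s);c=manip.camera('wrist');save(c,'w3.png')
print(s['eef_pos'],s['eef_rot'])
im=c['img'].copy()
for d in manip.silhouettes('bar_q',c)[:3]:
    m=d['pixels'].astype(np.uint8);cn=max(cv2.findContours(m,0,2)[0],key=cv2.contourArea);b=cv2.boxPoints(cv2.minAreaRect(cn))
    print(round(d['conf'],2),d['rect'],b.round().tolist())
    w=np.array([onz(c,u,v,32,T)[:2] for u,v in b]);print(w.round(1).tolist(),w.mean(0).round(1))
for z in (0,32):
  for p in [(390,-30),(580,-34)]:
    u,v=proj(c,[*p,z],T);cv2.circle(im,(round(u),round(v)),2,(0,255,0) if z else (255,0,255),-1)
cv2.imwrite('pics/w3m.png',im[:,:,::-1])
```

```text
[495.49596056 -27.97116558 198.84848279] [-3.14153561e+00 -1.32546300e-04 -3.15808576e-02]
0.91 [2.8, 132.6, 12.5, 77.0] [[0.0, 209.0], [0.0, 130.0], [14.0, 130.0], [14.0, 209.0]]
[[476.0, 574.8], [617.9, 520.9], [610.0, 469.8], [475.4, 516.6]] [544.8 520.5]
0.74 [303.9, 108.2, 40.2, 161.2] [[304.0, 269.0], [306.0, 108.0], [342.0, 108.0], [340.0, 269.0]]
[[388.4, -4.6], [580.8, -15.5], [579.1, -54.4], [386.3, -49.2]] [483.7 -30.9]
0.56 [604.6, 71.6, 30.8, 111.8] [[612.0, 71.0], [634.0, 71.0], [634.0, 128.0], [612.0, 128.0]]
[[668.3, -483.5], [682.3, -556.5], [584.7, -558.3], [578.0, -485.1]] [ 628.4 -520.9]
```

View pics/w3m.png

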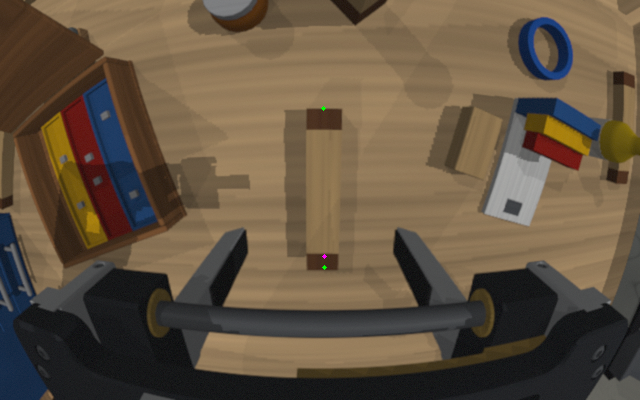

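Slots: yellow at case +y, red in the middle, blue at −y. The bar is centred at about (484,−31), yaw −0.035. I'll grip it 20 mm behind centre.

Request:
send_rows:
  series:
    - [[1, -31, 3, 50, 0], [1, -31, 3, 100, 0], [1, -31, 3, 145, 0], [1, -31, 3, 170, 0], [1, -31, 3, 182, 0], [0.4, -31, 3, 182, 0], [0, -31, 3, 182, 0], [0, -31, 3, 182, 0], [0, -31, 3, 182, 0], [0, -31, 3, 182, 0]]
  newtons: 40

```text
clock: 9.55
eef_pos: [464.7, -29.8, 18.9]
eef_rot: [3.141, -0.001, -0.031]
wrist_force: [-0.4, -0.4, -0.0]
finger_gap: 57.7
```

Request:
send_rows:
  series:
    - [[0, 0, 0, 0, 0], [0, 0, 0, 0, 0], [0, 0, 0, 0, 0]]

```text
clock: 9.85
eef_pos: [464.3, -29.8, 18.2]
eef_rot: [3.142, -0.0, -0.031]
wrist_force: [-0.0, 0.2, 1.3]
finger_gap: 37.7
```

Run:
```python
from h import *
im=cv2.imread('pics/w3.png');c=manip.camera('wrist')
T=np.eye(4);T[:3,:3]=R.from_euler('xyz',[-3.14153561,-1.3e-4,-3.158e-2]).as_matrix();T[:3,3]=[495.5,-27.97,198.85]
hsv=cv2.cvtColor(im,cv2.COLOR_BGR2HSV)
m=((hsv[...,1]<25)&(hsv[...,2]>150)).astype(np.uint8);m[:, :450]=0;m[:90]=0;m[250:]=0
m=cv2.morphologyEx(m,cv2.MORPH_OPEN,np.ones((3,3)))
cn=max(cv2.findContours(m,0,2)[0],key=cv2.contourArea)[:,0]
w=np.array([onz(c,u,v,10,T)[:2] for u,v in cn]).astype(np.float32)
r=cv2.minAreaRect(w);print('plate',r,cv2.boxPoints(r).round(1).tolist())
for n,z,lo,hi in [('red',70,(0,120,60),(8,255,255)),('yel',80,(18,120,60),(32,255,255)),('blue',90,(100,120,40),(125,255,255))]:
    m=cv2.inRange(hsv,lo,hi);m[:,:505]=0;m[:, 600:]=0;m[:90]=0;m[180:]=0
    cn=max(cv2.findContours(m,0,2)[0],key=cv2.contourArea)[:,0];h=cv2.convexHull(cn)
    a=cv2.approxPolyDP(h,2,True)[:,0];print(n,[(p.tolist(),onz(c,*p,z,T)[:2].round().tolist()) for p in a])
```

```text
plate ((481.0834655761719, -305.8331604003906), (87.8799819946289, 100.65078735351562), 74.90943145751953) [[421.1000061035156, -335.20001220703125], [518.2000122070312, -361.3999938964844], [541.0999755859375, -276.5], [443.8999938964844, -250.3000030517578]]
red [([537, 133], [560.0, -280.0]), ([582, 155], [537.0, -367.0]), ([578, 169], [518.0, -362.0]), ([534, 151], [539.0, -277.0])]
yel [([527, 114], [580.0, -256.0]), ([551, 116], [581.0, -293.0]), ([589, 138], [560.0, -368.0]), ([591, 142], [556.0, -373.0]), ([588, 155], [539.0, -369.0]), ([525, 129], [564.0, -253.0])]
blue [([519, 99], [595.0, -236.0]), ([561, 101], [600.0, -300.0]), ([599, 125], [579.0, -376.0]), ([596, 139], [561.0, -371.0]), ([517, 112], [581.0, -234.0])]
```

Gripped; the gauge origin is about (529,−319), yaw −0.263. Lift and carry the bar to a start point 15 mm short of the red face.

Request:
send_rows:
  series:
    - [[0, 0, 0, -40, 0], [0, 0, 0, -80, 0], [0, -20, 40, -105, 3], [0, -53, 80, -110, 6], [0, -53, 120, -110, 10], [0, -53, 160, -110, 13.3], [0, -53, 200, -110, 13.3], [0, -53, 240, -110, 13.3], [0, -53, 257, -90, 13.3], [0, -53, 257, -60, 13.3]]

```text
clock: 10.9
eef_pos: [403.7, -287.6, 78.3]
eef_rot: [3.14, -0.003, -0.265]
wrist_force: [0.1, -0.7, -2.2]
finger_gap: 38.1
```

Request:
send_rows:
  series:
    - [[0, 0, 0, 20, 0], [0, 0, 0, 35, 0], [0, 0, 0, 43, 0], [0, 0, 0, 43, 0]]

```text
clock: 11.3
eef_pos: [403.1, -284.7, 34.3]
eef_rot: [-3.141, 0.002, -0.263]
wrist_force: [-0.5, 0.8, -1.1]
finger_gap: 37.6
```

Run:
```python
from h import *
s=manip.read_state();T=toolT(s);c=manip.camera('wrist');im=c['img'].copy()
print(s['eef_pos'],s['eef_rot'],s['wrist_force'],s['finger_gap'])
def G(x,y,z):return [529+.9656*x+.26*y,-319-.26*x+.9656*y,z]
for q in [(0,-45,70),(0,45,70),(-100,-45,10),(-100,45,10),(0,-45,10),(0,45,10)]:
    u,v=proj(c,G(*q),T);cv2.circle(im,(round(u),round(v)),2,(0,255,0),-1)
a=im[80:320,160:480];cv2.imwrite('pics/w4.png',cv2.resize(a,(800,600),interpolation=cv2.INTER_CUBIC)[:,:,::-1])
```

```text
[ 403.06392159 -284.68331942   34.25252982] [-3.14083181e+00  1.72655226e-03 -2.62612686e-01] [-0.54175742  0.75044661 -1.07779438] 37.59122187759955
```

View pics/w4.png

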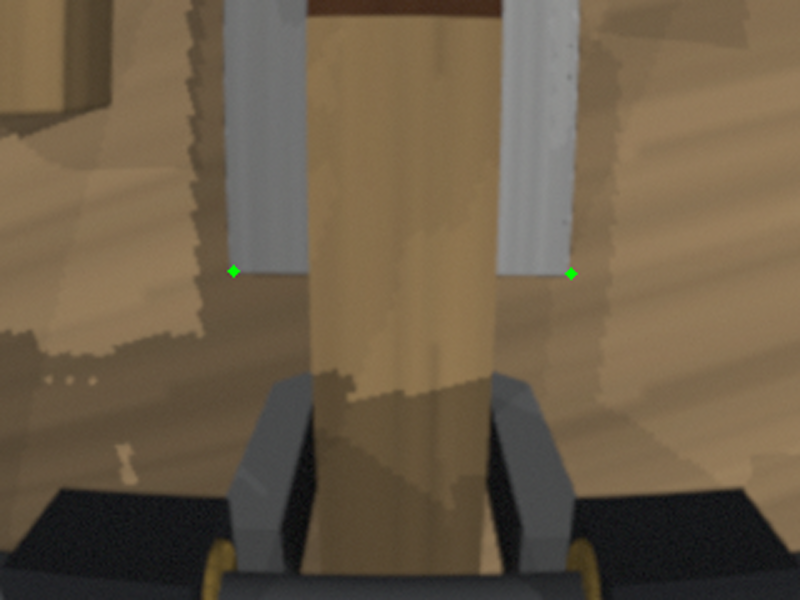

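The bar is parallel to the plate and centred, and the predicted plate corners land on the real ones. Lower to contact.

Request:
send_rows:
  series:
    - [[0, 0, 0, 3, 0], [0, 0, 0, 5, 0], [0, 0, 0, 5, 0], [0, 0, 0, 5, 0]]

```text
clock: 11.75
eef_pos: [403.6, -285.1, 30.3]
eef_rot: [3.141, -0.0, -0.263]
wrist_force: [-0.4, -0.0, -2.4]
finger_gap: 37.5
```

Request:
send_rows:
  series:
    - [[0, 0, 0, 1, 0], [0, 0, 0, 1, 0], [0, 0, 0, 1, 0]]

```text
clock: 12.05
eef_pos: [403.5, -285.0, 29.1]
eef_rot: [-3.142, -0.0, -0.263]
wrist_force: [-0.5, -0.4, -0.8]
finger_gap: 37.7
```

Request:
send_rows:
  series:
    - [[0, 0, 0, 1, 0], [0, 0, 0, 1, 0], [0, 0, 0, 1, 0]]

```text
clock: 12.35
eef_pos: [403.5, -285.1, 28.2]
eef_rot: [3.141, -0.0, -0.263]
wrist_force: [-1.1, -0.3, 0.3]
finger_gap: 37.5
```

Request:
send_rows:
  series:
    - [[0, 0, 0, 1, 0], [0, 0, 0, 1, 0], [0, 0, 0, 1, 0]]

```text
clock: 12.65
eef_pos: [403.6, -285.3, 27.8]
eef_rot: [3.141, -0.001, -0.263]
wrist_force: [-4.9, 1.8, 11.5]
finger_gap: 37.9
```

Request:
send_rows:
  series:
    - [[0, 0, 0, -0.7, 0], [0, 3, 0, -0.7, 0], [0, 6, 0, -0.7, 0], [0, 9, 0, -0.7, 0], [0, 11, 0, -0.7, 0], [0, 11, 0, -0.7, 0]]

```text
clock: 13.25
eef_pos: [414.5, -288.1, 28.0]
eef_rot: [3.141, -0.0, -0.263]
wrist_force: [-1.7, 0.6, 5.0]
finger_gap: 37.8
```

Request:
send_rows:
  series:
    - [[0, 1, 0, 0, 0], [0, 2, 0, 0, 0], [0, 3, 0, 0, 0], [0, 4, 0, 0, 0], [0, 4, 0, 0, 0]]

```text
clock: 13.75
eef_pos: [417.0, -288.7, 28.0]
eef_rot: [-3.141, 0.003, -0.263]
wrist_force: [-14.2, 3.8, 14.3]
finger_gap: 37.5
```

Request:
send_rows:
  series:
    - [[0, 1, 0, 0, 0], [0, 2, 0, 0, 0], [0, 3, 0, 0, 0], [0, 3, 0, 0, 0]]

```text
clock: 14.15
eef_pos: [418.3, -289.0, 27.6]
eef_rot: [-3.141, 0.007, -0.263]
wrist_force: [-24.9, 4.1, 20.2]
finger_gap: 37.8
```

Stopped at about 14 mm of travel, where the red face was expected, pressing about 25 N. Before trusting that, I'll check the thickness from the picture: the bar's apparent width against its top height, and for nose-up tilt.

Run:
```python
from h import *
s=manip.read_state();T=toolT(s);c=manip.camera('wrist');save(c,'w5.png');print(s['wrist_force'].round(1),s['eef_pos'].round(1))
a=c['img'][40:280,160:480];cv2.imwrite('pics/w5c.png',cv2.resize(a,(800,600),interpolation=cv2.INTER_CUBIC)[:,:,::-1])
T4=np.eye(4);T4[:3,:3]=R.from_euler('xyz',[-3.14083,1.73e-3,-.2626]).as_matrix();T4[:3,3]=[403.06,-284.68,34.25]
for name,TT,pts in [('w4',T4,[(20,307.5,502),(200,308.5,499.5),(350,311,493)])]:
  for r,l,q in pts:
    u1,u2,v=160+l/2.5,160+q/2.5,80+r/2.5
    for t in (26,32,38):
      z=TT[2,3]-18.2+t;p=onz(c,u1,v,z,TT);q2=onz(c,u2,v,z,TT);print(name,r,t,np.linalg.norm(p-q2).round(2))
```

```text
[-24.9   4.1  20.2] [ 418.3 -289.    27.6]
w4 20 26 40.6
w4 20 32 39.11
w4 20 38 37.62
w4 200 26 40.99
w4 200 32 39.49
w4 200 38 37.99
w4 350 26 41.13
w4 350 32 39.62
w4 350 38 38.11
```

View pics/w5c.png

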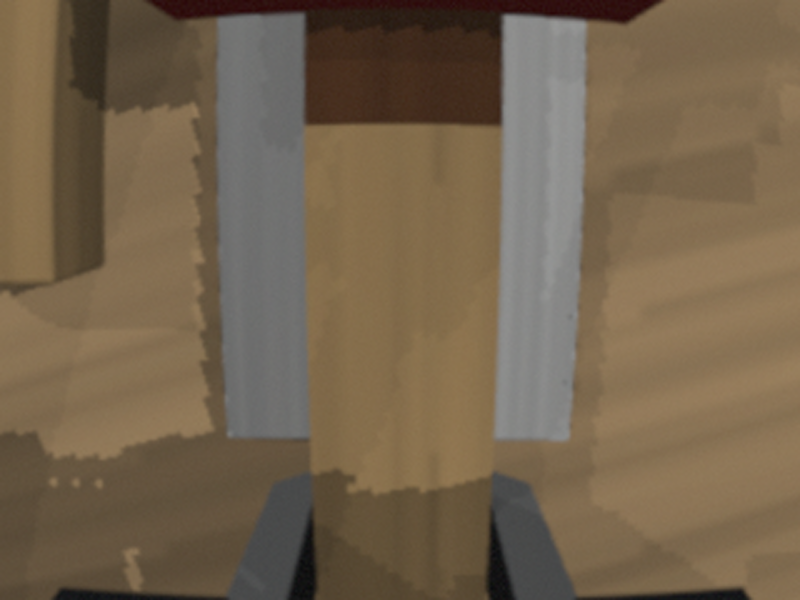

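The 38 mm hypothesis gives widths of 37.6–38.1 mm, so it is the 38 mm bar and the stop is red. The view shows the bar's dark end up against the red step. Retreat, lift and carry to the red slot (middle).

Request:
send_rows:
  series:
    - [[0, -6, 0, 0, 0], [0, -12, 0, -10, 0], [0, -15, 0, -50, 0], [0, -15, 0, -90, 0], [0, -15, 0, -120, 0], [0, -15, -40, -125, 0], [0, -15, -80, -125, 0]]

```text
clock: 14.9
eef_pos: [427.6, -208.2, 154.6]
eef_rot: [3.141, -0.003, -0.265]
wrist_force: [-0.3, -0.3, -1.0]
finger_gap: 37.7
```

Run:
```python
from h import *
c=manip.camera('wrist')
def TT(p,r):
    T=np.eye(4);T[:3,:3]=R.from_euler('xyz',r).as_matrix();T[:3,3]=p;return T
T3=TT([495.5,-27.97,198.85],[-3.14153561,-1.3e-4,-3.158e-2]);T5=TT([418.3,-289,27.6],[-3.141,.007,-.263]);T4=TT([403.06,-284.68,34.25],[-3.14083,1.73e-3,-.2626])
im=cv2.cvtColor(cv2.imread('pics/w3.png'),cv2.COLOR_BGR2GRAY);col=im[100:280,312:332].mean(1);g=np.diff(col);i=np.argsort(-abs(g))[:8];print([(100+k+.5,g[k].round()) for k in sorted(i)])
for v in (108.5,129.5,254,269):
    print('w3',v,(np.linalg.inv(T3)@np.r_[onz(c,322,v,38,T3),1]).round(1))
for n,T,v in (('w4',T4,80+14.5/2.5),('w5',T5,40+124/2.5)):
    print(n,(np.linalg.inv(T)@np.r_[onz(c,320,v,T[2,3]+19.8,T),1]).round(1))
print(mv([509.8,287.8,150],.292),manip.read_state()['finger_gap'],manip.read_state()['joints'].round(2))
```

```text
[(np.float64(107.5), np.float64(-26.0)), (np.float64(108.5), np.float64(-33.0)), (np.float64(128.5), np.float64(22.0)), (np.float64(129.5), np.float64(30.0)), (np.float64(252.5), np.float64(-18.0)), (np.float64(253.5), np.float64(-28.0)), (np.float64(269.5), np.float64(22.0)), (np.float64(270.5), np.float64(15.0))]
w3 108.5 [ 83.7   2.  160.9   1. ]
w3 129.5 [ 61.1   2.1 160.9   1. ]
w3 254 [-84.1   2.4 160.8   1. ]
w3 269 [-104.7    2.4  160.8    1. ]
w4 [ 92.7   0.1 -20.    1. ]
w5 [ 90.8   0.1 -20.4   1. ]
(array([ -48.4, -495.6,    4.3]), np.float64(-31.73)) 37.909204819531276 [-0.52  0.19  1.8   0.    1.15  1.31]
```

Request:
send_rows:
  series:
    - [[0, -47, -496, 4, -32], [0, -47, -496, 4, -32], [0, -47, -496, 4, -32], [0, -47, -496, 4, -32], [0, -47, -496, 4, -32], [0, -47, -496, 4, -32], [0, -47, -496, 4, -32], [0, -47, -496, 4, -32], [0, -47, -496, 4, -32], [0, -47, -496, 4, -32]]

```text
clock: 15.95
eef_pos: [510.4, 284.9, 149.3]
eef_rot: [-3.141, -0.0, 0.296]
wrist_force: [0.7, -1.1, -0.9]
finger_gap: 37.7
```

Run:
```python
from h import *
print(mv([510.8,288.1,120],.292))
```

```text
(array([ 1.3, -2.9, 29.3]), np.float64(0.25))
```

Request:
send_rows:
  series:
    - [[0, 0, 0, 20, 0], [0, 0, 0, 30, 0], [0, 0, 0, 30, 0], [0, 0, 0, 30, 0]]

```text
clock: 16.35
eef_pos: [510.8, 281.9, 119.5]
eef_rot: [-3.142, -0.0, 0.295]
wrist_force: [-0.1, 0.3, -0.6]
finger_gap: 38.1
```

Run:
```python
from h import *
s=manip.read_state();T=toolT(s);c=manip.camera('wrist');im=c['img'].copy()
print(s['eef_pos'],s['eef_rot'],mv([510.8,288.1,60],.292))
ex=np.array([.9577,.2879]);K=np.array([528.5,293.4]);ey=np.array([-ex[1],ex[0]])
def mk(x,y,z,col):
    u,v=proj(c,[*(K+x*ex+y*ey),z],T);cv2.circle(im,(round(u),round(v)),1,col,-1)
for y in (-22,22):
    for x in (-100,-50,0,50,100): mk(x,y,20,(0,255,0))
for x in (-105,105):
    for y in (-105,105): mk(x,y,62,(255,0,255))
a=im[20:320,120:520];cv2.imwrite('pics/w6.png',cv2.resize(a,(800,600),interpolation=cv2.INTER_CUBIC)[:,:,::-1])
```

```text
[510.77786959 281.86181223 119.46124255] [-3.14153560e+00 -2.58328316e-04  2.94740998e-01] (array([ 1.5, -5.9, 59.8]), np.float64(0.15))
```

View pics/w6.png

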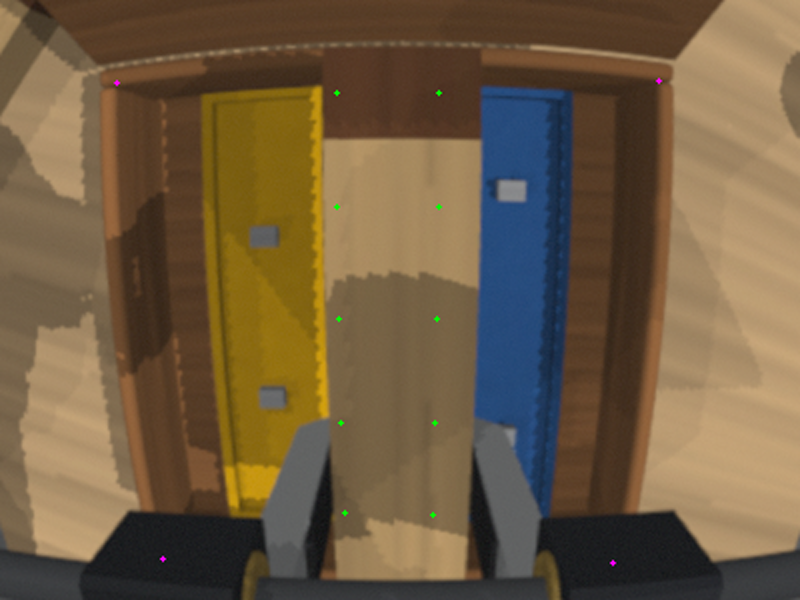

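The predicted inner wall corners match the picture. The bar needs about 6 mm towards +y. Correct and lower.

Request:
send_rows:
  series:
    - [[0, 1, -6, 0, 0], [0, 1, -6, 20, 0], [0, 1, -6, 45, 0], [0, 1, -6, 65, 0], [0, 1, -6, 75, 0], [0, 1, -6, 75, 0], [0, 1, -6, 75, 0]]

```text
clock: 17.1
eef_pos: [510.3, 288.9, 44.9]
eef_rot: [-3.141, -0.001, 0.296]
wrist_force: [-0.2, 0.7, -1.0]
finger_gap: 37.5
```

Run:
```python
from h import *
s=manip.read_state();print(s['eef_pos'],s['wrist_force'],mv([510.8,288.1,32],.292))
```

```text
[510.26710925 288.92422198  44.85288265] [-0.19702401  0.73986079 -1.00145556] (array([ 0.3,  0.9, 12.9]), np.float64(0.21))
```

Request:
send_rows:
  series:
    - [[0, 0, 1, 2, 0], [0, 0, 1, 4, 0], [0, 0, 1, 6, 0], [0, 0, 1, 7, 0], [0, 0, 1, 7, 0]]

```text
clock: 17.6
eef_pos: [510.0, 287.7, 36.7]
eef_rot: [3.142, 0.0, 0.296]
wrist_force: [0.6, -0.3, -2.1]
finger_gap: 37.9
```

Request:
send_rows:
  series:
    - [[0, 0, 0, 1, 0], [0, 0, 0, 2, 0], [0, 0, 0, 3, 0], [0, 0, 0, 3, 0]]

```text
clock: 18.0
eef_pos: [510.0, 287.7, 33.6]
eef_rot: [3.142, 0.0, 0.296]
wrist_force: [0.4, 0.9, -0.7]
finger_gap: 37.9
```

Below stud height (about 37) with no resistance, so the studs have entered the pockets. Last 2–3 mm.

Request:
send_rows:
  series:
    - [[0, 0, 0, 1, 0], [0, 0, 0, 2, 0], [0, 0, 0, 2, 0], [0, 0, 0, 2, 0]]

```text
clock: 18.4
eef_pos: [510.1, 287.7, 31.8]
eef_rot: [3.142, 0.0, 0.296]
wrist_force: [1.1, -0.4, -2.1]
finger_gap: 37.6
```

Request:
send_rows:
  series:
    - [[0, 0, 0, 0.7, 0], [0, 0, 0, 0.7, 0]]

```text
clock: 18.6
eef_pos: [510.1, 287.7, 31.2]
eef_rot: [-3.142, -0.0, 0.296]
wrist_force: [0.4, 0.2, 0.6]
finger_gap: 37.8
```

Request:
send_rows:
  series:
    - [[0.55, 0, 0, 0.5, 0], [0.55, 0, 0, 0.5, 0], [0.55, 0, 0, 0.5, 0], [0.55, 0, 0, 0.5, 0], [0.55, 0, 0, -10, 0], [0.55, 0, 0, -40, 0], [0.55, 0, 0, -80, 0], [0.55, 0, 0, -120, 0], [0.55, -30, 0, -160, 0], [0.55, -60, 0, -180, 0]]

```text
clock: 19.6
eef_pos: [452.6, 270.2, 215.0]
eef_rot: [-3.141, -0.004, 0.296]
wrist_force: [-0.8, -0.0, -0.5]
finger_gap: 51.7
```

Run:
```python
from h import *
s=manip.read_state();T=toolT(s);c=manip.camera('wrist');im=c['img'].copy();print(s['eef_pos'],s['finger_gap'])
ex=np.array([.9577,.2879]);K=np.array([528.5,293.4]);ey=np.array([-ex[1],ex[0]])
for x in (-95,0,95):
  for y in (-19,19):
    u,v=proj(c,[*(K+x*ex+y*ey),51],T);cv2.circle(im,(round(u),round(v)),1,(0,255,0),-1)
a=im[0:240,160:480];cv2.imwrite('pics/w7.png',cv2.resize(a,(800,600),interpolation=cv2.INTER_CUBIC)[:,:,::-1])
t=manip.camera('top');save(t,'top1.png')
d=cv2.absdiff(cv2.imread('pics/top0.png'),cv2.imread('pics/top1.png'))
for n in ['tower','glue','offcut','sander','tape','pencils','wax','bar_q']:
    print(n,[x['rect'] for x in manip.find_in(n,t)[:3]])
```

```text
[452.60571784 270.23540209 214.95053821] 51.65818817003868
tower [[340.0, 148.5, 26.3, 32.3], [148.3, 131.0, 104.1, 66.8]]
glue [[454.6, 207.7, 27.0, 26.4]]
offcut [[386.5, 213.2, 23.8, 29.2], [415.7, 221.5, 34.0, 13.5]]
sander [[293.9, 157.8, 22.9, 28.1]]
tape [[421.2, 170.0, 31.4, 29.9]]
pencils [[323.7, 125.5, 23.7, 29.5], [417.5, 218.2, 32.0, 19.1]]
wax [[291.7, 160.0, 23.7, 23.0], [212.8, 192.7, 28.7, 62.9]]
bar_q [[210.8, 197.1, 30.8, 59.1], [123.2, 182.1, 41.6, 61.7], [495.4, 182.3, 15.9, 67.8]]
```

View pics/w7.png

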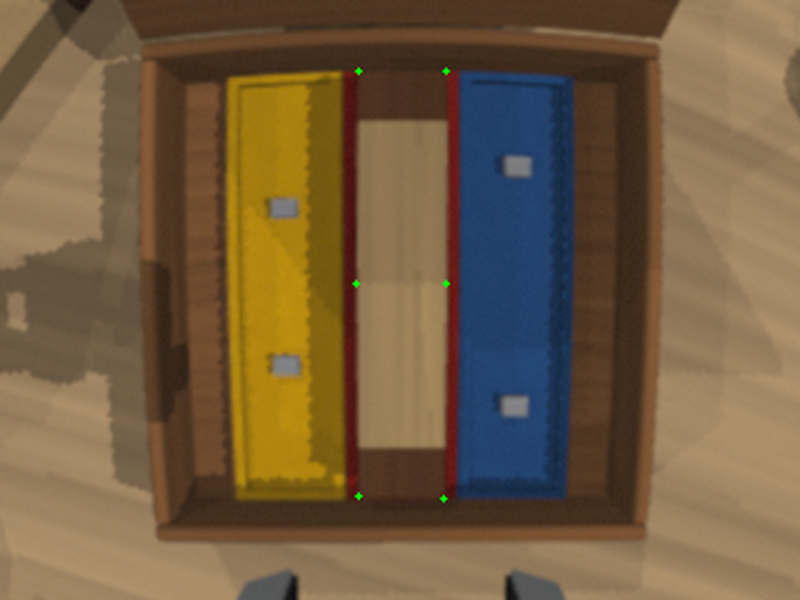

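The bar lies square in the red slot, filling the predicted 38 mm-high outline, and the lid stands open. Handing in.

```bash
python3 -c "
from cell import manip
s=manip.read_state();print(s['clock'],s['wrist_force']);print(manip.sign_off())"
```

```text
20.1 [-0.10625527 -0.34072629  0.78745422]
the job is handed in; nothing more can be done
None
```

The job is done and handed in at 20.1 s: the lid is open on its stop and the bar lies in the red slot. No verdict was reported.

- **Lid:** I gripped the knob and swung the lid to about 1.66 rad, then let it fall back. The scene picture put its edge at row 190, where 1.9 rad predicts row 189–190.
- **Gauge:** The bar was fed flat along the plate and stopped within a millimetre or two of the expected red face, pressing with about 25 N. Its apparent width also matched a 38 mm thick bar (37.6–38.1 mm against the true 38 mm), so red is the right colour. It slipped about 2 mm in the grip while pressing, and I allowed for that when placing it.
- **Placing:** In the red (middle) slot the bar sank past stud height without resistance, down to floor level. After release, the wrist picture showed it on the predicted outline.

**Bystanders:** In the last top picture every bystander except two was within a few pixels of where it started.
- **Sander:** It could not be checked, because the open lid hides it. The "sander" found there is really the wax jar.
- **Wax:** Its box moved about 6 px, roughly 12 mm. The arm never went near the jar, and the box the network returned under the "sander" name lies within about 4 px of the jar's starting place, so I take the shift as network scatter. I did not check further.

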